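# Lift a hot power module off the hotplate with a spatula

## Task

The power-amplifier module on the hotplate is freshly soldered and too hot to handle: pick up the spatula, reach over the near rim with the blade slanting down, work it right under the module, with the far rim as the stop to push against and no more than light force on plate and module, and lift the module off lying on the blade. Keep it near level and lay it gently and squarely across the two copper bus bars on the chassis, in the middle between the bolt heads, then draw the blade out and lay the spatula flat on the bare desk. Do not let the gripper or arm touch the module, do not let the module fall, and leave all the loose things lying about where they are.

Things in the scene. Friction and masses are not known exactly. Their poses are not given: they have to be found in the camera images.
- spatula: Offset spatula, loose, 0.13 kg: flat steel blade 95 mm (x) x 70 mm (y) x 1.5 mm with square-cut front edge; a neck 20 mm wide climbs steeply from the blade's rear edge to a level brown handle. It lies on its blade alone, the handle overhanging behind. Origin: middle of the blade's underside; x towards the front edge, z up. Centre of mass about 35 mm behind the origin.
- grip (a point): Point to grasp in the handle: spatula origin plus (-90, 0, 45) mm, axes as the spatula. The handle is 18 mm wide, 24 mm tall, centred 45 mm above the blade's underside, and runs along x from -66 to -158 mm of the origin, so the fingers close along y.
- blade_edge (a point): Middle of the blade's front edge, on the underside: spatula origin plus (47.5, 0, 0) mm.
- hotplate: Soldering hotplate, fixed: grey body, black control panel at its front (-x), flat dark steel plate 220 mm (x) x 198 mm (y), top 60 mm above the desk, inside a steel rim 4 mm thick that stands 12 mm above the plate on all four sides (inner faces at x = -110 and +110 mm, y = -99 and +99 mm). Origin: on the desk under the plate's middle.
- plate_top (a point): Middle of the hotplate's upper face, 60 mm above the hotplate's origin.
- module: Power module, loose, 0.18 to 0.37 kg, flat on the hotplate with no gap, short of the far rim. Aluminium base 100 (x) x 130 (y) x 6 mm, lower edges bevelled 6 mm in, 3 mm up: backed by the rim, it rides up on a blade bearing on the plate. Green board on top, parts up to 19 mm high on the near side (-x), 34 mm far. Origin: middle of the underside, near the centre of mass; z up.
- chassis: Folded grey steel chassis, fixed, 230 mm wide (y), x from -90 to +160 mm, top 30 mm above the desk. Two copper bus bars along x, 190 x 20 mm, centre lines at y = -60 and +60 mm (100 mm clear between, open at both ends down to the chassis top). A brass knob and a red fuse holder at x = +130 mm, up to 57 mm above the desk. Origin: on the desk under the middle between the bars.
- bed (a point): Where the module's origin belongs: middle between the bars, level with their upper faces, 54 mm above the desk, 24 mm above the chassis top. Axes as the chassis. Bolt heads 11 mm wide, 5 mm high stand on the bars 80 mm before and behind it.
- multimeter: Yellow multimeter, 150 x 76 x 34 mm, loose bystander; origin under its middle.
- solder_spool: Bare metal solder spool, 60 mm diameter, 46 mm high, loose bystander; origin under its middle.
- screwdriver: Red-handled screwdriver about 190 mm long, lying along its x, loose bystander.
- capacitor: Dark blue can capacitor, 35 mm diameter, 55 mm high, standing, loose bystander; origin under its middle.
- flux_jar: Amber glass jar with black lid, 48 mm diameter, 50 mm high, loose bystander; origin under its middle.
- mug: Blue mug, 80 mm diameter, 92 mm high, handle at +y, loose bystander; origin under its middle.

How it is judged:
By the outcome, as a careful person would: the job done as asked, in the order asked, and still so for the second after the job is handed in, with the robot touching nothing.
It also fails if it takes over 72 s, if anything falls off the work surface, if the arm or the gripper's body presses on something with over 40 N, if the wrist force passes 120 N, or if a joint passes its speed limit or range.

## Robot

A 6-joint arm with a two-finger parallel gripper is mounted at the origin on the work surface. World frame = base frame: x ahead of the robot, y to its left, z up, the work surface at z = 0. Lengths are in m, angles in rad, forces in N, time in s.
With the tool pointing down it reaches from about 0.325 to 0.9 m from the base axis. Payload 6.1 kg.
Tool frame: the origin (TCP) lies on the centre line of the jaws, within the pads' length; the fingertips stand 19 mm ahead of it and the grasp point (between the pads) is the TCP; z points along the fingers, y is the line along which they close (so a half turn about z gives the same grasp; the last joint's range is limited). The gripper opens to 85 mm and grips with 20 to 120 N. Pads are 22 mm wide; open, the fingers measure 114 mm over their backs; the gripper's body (76 mm by 85 mm) begins 54 mm behind the grasp point. The pads swing forward as they close: fully open they stand 13 mm farther back than shut.
Start: joints at [-1.36, 0.22, 1.526, -0, 1.395, -0.126], TCP at [0.207, -0.59, 0.25] pointing down, gripper open.
Joint ranges: [-2.98, 2.98], [-0.91, 2.08], [0.09, 2.57], [-1.24, 4.39], [0.2, 2.65], [-2.68, 2.68]. Speed limits (rad/s): [2.57, 2.57, 3.01, 3.14, 3.14, 3.14].

## Interface

Orientations are given as a rotation vector (axis times angle).
In Python, from station import ctrl gives the robot as it stands.
- The arm moves only by the shell command python3 -m creep 'ROWS' [FORCE]. ROWS is JSON, a list of rows, each a list of 5 numbers: the opening, from 0 (shut) to 1 (fully open), then the shift along the tool's x, y, z normalised to -1 to 1, where 1 is 20 mm, then the turn about the tool's z normalised to -1 to 1, where 1 is 8 degrees. A call has 1 to 12 rows; each row shifts and turns the commanded pose from where the row before left it, along the tool's axes as they then stand; what a row does not reach is not made up. A row lasts 1/8 s, in which the tool goes at most 62.5 mm and 10.7 degrees, less where a joint would pass 70% of its speed; a pose out of reach is approached as far as the arm can. A call with a number of a shift or a turn outside -1 to 1 is refused whole. A call with a gripper value outside its range is refused whole. The fingers move at their own pace and stop on an object; FORCE is the grip in N (left out, the last holds). Time passes only in rows, so rows that do not move let the fingers close. It gives the time, the measured TCP pose, the force, the opening and the grip force at its end, in the units of the state.
- ctrl.get_obs(): the state, without advancing time (a new reading comes with each control period).
- ctrl.snapshot(name): name is "scene" or "side" or "wrist"; returns the picture (400x640x3 uint8, red, green, blue); there is no depth.
- ctrl.calibration(name): a dict with "intrinsics" (3x3 intrinsics, pixels), "cam_to_world" (4x4, takes a point from camera to world coordinates). Camera axes: x right, y up, looking along -z (the intrinsics and any distortion apply to the point x, -y, -z); pixel columns grow to the right and rows downward; lengths in m; the calibration is good to about 2 mm. A picture is of the moment at which its call begins: read the wrist's pose just before it. calibration takes no time and is no camera call; for the wrist camera it gives the pose at the moment of the call.
- ctrl.close_job(): hands the job in; it is judged then, once.
The state is a dict: "time": time; "q": joint angles; "joint_velocities": joint speeds; "tau": joint torques, N m; "ee_pos": TCP position; "orientation": TCP orientation; "wrist_force": force on the tool from outside, world axes, zero at the start; "wrist_torque": the same for the moment, N m; "width": opening from 0.0 (shut) to 1.0 (fully open); "gripper_force": force on a finger pad.
Only numpy, scipy, OpenCV 4.12 (cv2) and the standard library are available. Lean on these libraries where they do the work, as an engineer would, in place of code of your own. Each camera call takes 0.05 s, during which the arm holds its last target. There are 200 camera calls.

## Working session

There is one attempt and no reset: what is moved stays moved. The work goes in short steps, Python scripts to look and compute and a shell command to move; the robot and the scene stay as the last step left them, time stands still between calls to the robot, and variables do not carry over. Pictures are saved under pics/ and viewed, at most 10 in all, crops included, and the job is handed in when it is done.

```bash
ls; mkdir -p pics; python3 - <<'E'
from station import ctrl
import cv2,numpy as np
o=ctrl.get_obs();print({k:np.round(v,3).tolist() for k,v in o.items()})
for n in("scene","side"):
    c=ctrl.calibration(n);print(n,np.round(c["intrinsics"],1).tolist(),np.round(c["cam_to_world"],3).tolist(),c.keys())
    cv2.imwrite(f"pics/{n}0.png",ctrl.snapshot(n)[:,:,::-1])
E
```

```text
pics
{'time': 0.0, 'q': [-1.36, 0.221, 1.528, -0.0, 1.395, -0.126], 'joint_velocities': [0.001, -0.0, 0.0, 0.0, -0.0, 0.0], 'tau': [-0.002, -49.69, -38.94, -0.0, 0.011, -0.0], 'ee_pos': [0.206, -0.589, 0.249], 'orientation': [-3.095, -0.526, 0.0], 'wrist_force': [-0.334, -0.233, -0.103], 'wrist_torque': [-0.028, -0.002, -0.001], 'gripper_force': 0.0, 'width': 1.001}
scene [[504.0, 0.0, 312.2], [0.0, 504.0, 199.0], [0.0, 0.0, 1.0]] [[0.851, -0.37, 0.374, 1.071], [0.526, 0.579, -0.623, -0.903], [0.014, 0.727, 0.687, 1.047], [0.0, 0.0, 0.0, 1.0]] dict_keys(['intrinsics', 'cam_to_world'])
side [[506.9, 0.0, 318.5], [0.0, 506.9, 199.2], [0.0, 0.0, 1.0]] [[0.93, 0.269, -0.251, 0.077], [-0.368, 0.703, -0.608, -1.129], [0.013, 0.658, 0.753, 1.502], [0.0, 0.0, 0.0, 1.0]] dict_keys(['intrinsics', 'cam_to_world'])
```

View pics/scene0.png

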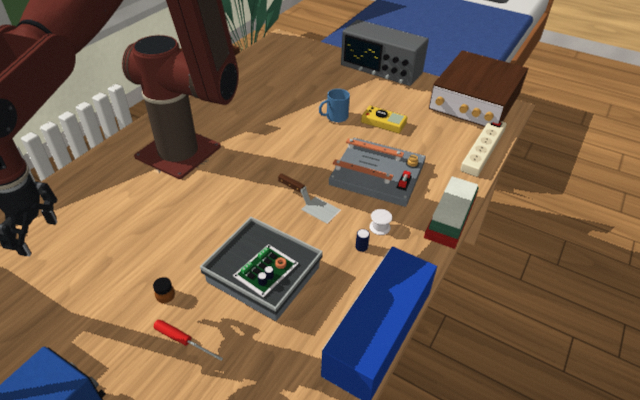

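View pics/side0.png

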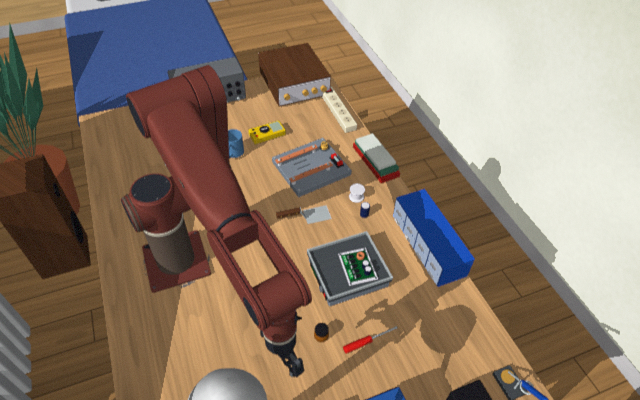

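The scene camera shows the hotplate with the module near (262,265), the spatula near (310,200) and the chassis near (378,170). The side camera shows the same things at (350,268), (305,214) and (312,167). Next I'll enlarge both.

```bash
python3 - <<'E'
import cv2
a=cv2.imread("pics/scene0.png")[130:320,195:435];b=cv2.imread("pics/side0.png")[130:310,265:405]
cv2.imwrite("pics/sceneZ.png",cv2.resize(a,None,fx=3.3,fy=3.1,interpolation=cv2.INTER_CUBIC))
cv2.imwrite("pics/sideZ.png",cv2.resize(b,None,fx=3.3,fy=3.3,interpolation=cv2.INTER_CUBIC))
E
```

```text
(no output)
```

View pics/sceneZ.png

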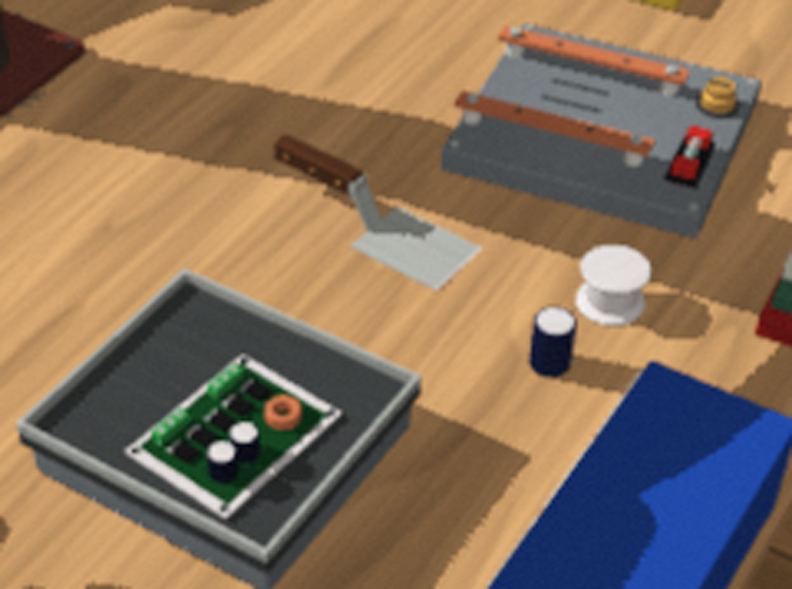

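View pics/sideZ.png

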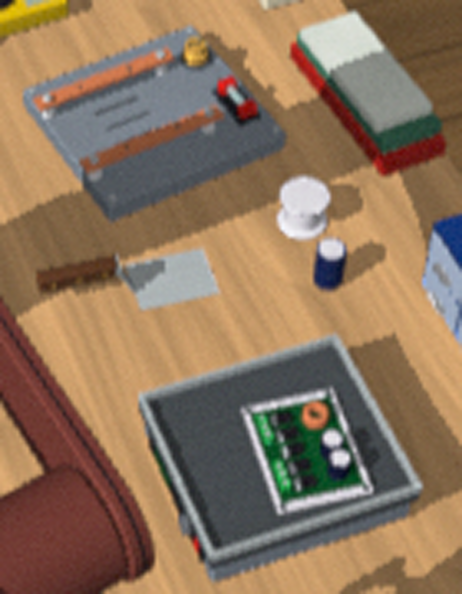

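Read-offs from the crops:
- **Spatula:** blade front corners at scene (438,288) and (482,248).
- **Hotplate:** rim corners at scene (20,425), (185,272), (419,380) and (265,556).
- **Module:** corners at scene (242,356), (341,412), (226,516) and (127,450).
- **Chassis:** the bar ends are visible in both views. The panel side (-x) faces the robot.

I'll fit poses from both views.

```bash
cat > h.py <<'E'
import numpy as np, cv2
from scipy.optimize import least_squares
def proj(cal,P):
    K,T=np.array(cal["intrinsics"]),np.array(cal["cam_to_world"])
    p=(np.asarray(P)-T[:3,3])@T[:3,:3]*[1,-1,-1]
    q=p@K.T; return q[:,:2]/q[:,2:]
def world(v,L):
    x,y,z,t=v; c,s=np.cos(t),np.sin(t); L=np.asarray(L,float)
    return np.c_[x+c*L[:,0]-s*L[:,1],y+s*L[:,0]+c*L[:,1],z+L[:,2]]
def fit(obs,v0):
    """obs: list of (cal, local pts, pixels)"""
    r=least_squares(lambda v:np.concatenate([(proj(c,world(v,L))-p).ravel() for c,L,p in obs]),v0,loss="soft_l1")
    e=np.concatenate([np.linalg.norm(proj(c,world(r.x,L))-p,axis=1) for c,L,p in obs])
    return r.x,e
E
cat > fit1.py <<'E'
from h import *; from station import ctrl
cs,cd=ctrl.calibration("scene"),ctrl.calibration("side")
S=lambda a:(np.array(a,float)+.5)/[3.3,3.1]-.5+[195,130]
D=lambda a:(np.array(a,float)+.5)/3.3-.5+[265,130]
def box(x,y,z):return np.array([[-x,y,z],[x,y,z],[x,-y,z],[-x,-y,z]]) # NL FL FR NR
R={}
R["hot"]=fit([(cs,box(.114,.103,.072),S([(185,272),(419,380),(265,556),(20,425)])),(cd,box(.114,.103,.072),D([(140,396),(337,338),(420,490),(213,557)]))],[.6,-.4,0,0])
m=box(.05,.065,.006)
R["mod"]=fit([(cs,m,S([(242,356),(341,412),(226,516),(127,450)])),(cd,m,D([(242,407),(331,390),(370,494),(280,513)]))],[.6,-.4,.06,0])
b=box(.0475,.035,.0015)
h=np.array([[-.158,0,.057],[-.066,0,.057]])
R["spat"]=fit([(cs,b[1:],S([(482,248),(438,288),(354,245)])),(cd,b[1:],D([(206,250),(218,294),(142,308)])),(cs,h,S([(283,140),(355,172)])),(cd,h,D([(38,268),(116,260)]))],[.6,-.1,0,0])
c=np.array([[-.095,.06,.054],[.095,.06,.054],[.095,-.06,.054],[-.095,-.06,.054]])
R["cha"]=fit([(cs,c,S([(502,35),(686,76),(651,147),(458,98)])),(cd,c,D([(37,103),(172,58),(222,115),(83,165)]))],[.6,.1,0,0])
if __name__=="__main__":
    for k,(v,e) in R.items(): print(k,np.round(v[:3]*1000,1),round(np.degrees(v[3]),2),np.round(e,1))
E
python3 fit1.py
```

```text
hot [ 546.2 -270.5   -6.6] -0.75 [0.3 0.5 1.  1.4 1.  1.4 1.3 1. ]
mod [ 570.3 -287.7   56.2] -6.47 [0.1 0.7 0.7 1.  0.7 1.1 1.9 1.3]
spat [546.6  20.8  -1.2] -6.42 [0.7 1.3 1.  1.7 1.5 0.8 1.4 1.8 0.9 1.5]
cha [579.5 252.2  -2.3] 8.46 [0.5 1.2 1.  0.6 0.3 2.2 1.9 0.3]
```

```bash
cat >> h.py <<'E'
def pose():
    from station import ctrl; from scipy.spatial.transform import Rotation as Ro
    o=ctrl.get_obs(); M=Ro.from_rotvec(o["orientation"]).as_matrix()
    return o,np.array(o["ee_pos"]),M,np.arctan2(M[1,0],M[0,0])
def go(x,y,z,deg):
    """units along tool axes (after the turn) to reach target"""
    o,p,M,psi=pose(); t=np.radians(deg); d=np.array([x,y,z])-p
    u=[d[0]*np.cos(t)+d[1]*np.sin(t), d[0]*np.sin(t)-d[1]*np.cos(t), -d[2]]
    print("at",np.round(p*1000,1),round(np.degrees(psi),2),"tilt",np.round(np.degrees(M[:2,2]),2),"turn units",round((np.degrees(psi)-deg)/8,3),"shift units",np.round(np.array(u)/.02,3),"F",np.round(o["wrist_force"],1),"t",round(o["time"],2))
E
python3 -m creep '[[1,0.5,-0.5,0,0.8],[1,0.9,-1,-0.2,0.8],[1,0.9,-1,-0.2,0.8],[1,0.9,-1,-0.2,0.8],[1,0.8,-1,-0.3,0],[1,0.8,-1,-0.3,0],[1,0.8,-1,-0.3,0],[1,0.8,-1,-0.3,0],[1,0.8,-1,-0.3,0],[1,0.8,-1,-0.3,0],[1,0.8,-1,-0.3,0],[1,0.8,-1,-0.3,0]]'
python3 -m creep '[[1,0.8,-1,0,0],[1,0.8,-1,0,0],[1,0.8,-1,0,0],[1,0.8,-1,0,0],[1,0.7,-0.6,0,0],[1,0,0,0,0],[1,0,0,0,0]]'
python3 - <<'E'
from h import *; from station import ctrl
go(.5,-.29,.3,-6.4)
c=ctrl.calibration("wrist"); print(np.round(c["cam_to_world"],3).tolist(),np.round(c["intrinsics"],1).tolist())
cv2.imwrite("pics/w1.png",ctrl.snapshot("wrist")[:,:,::-1])
import pickle;pickle.dump(c,open("w1.pkl","wb"))
E
```

```text
time: 1.6
ee_pos: [0.4045, -0.3659, 0.31]
orientation: [-3.136, 0.173, 0.001]
wrist_force: [-0.7, -0.7, 0.3]
width: 0.997
gripper_force: 0.0
time: 2.48
ee_pos: [0.4914, -0.2843, 0.3101]
orientation: [3.137, -0.173, -0.001]
wrist_force: [0.1, 0.4, 0.3]
width: 1.002
gripper_force: 0.0
at [ 491.4 -284.3  310.1] -6.31 tilt [-0.04 -0.01] turn units 0.011 shift units [0.461 0.236 0.503] F [0.1 0.4 0.3] t 2.48
[[-0.11, 0.952, 0.285, 0.564], [-0.994, -0.105, -0.032, -0.292], [-0.001, -0.287, 0.958, 0.433], [0.0, 0.0, 0.0, 1.0]] [[338.3, 0.0, 324.8], [0.0, 338.3, 200.4], [0.0, 0.0, 1.0]]
```

View pics/w1.png

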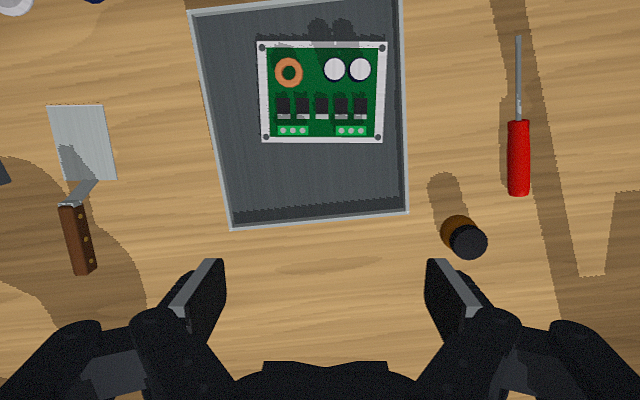

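The wrist view shows:
- **Module:** corners (258,41), (387,41), (383,143) and (262,143).
- **Hotplate:** near rim corners (231,230) and (408,212), far-left (189,11).
- **Blade:** corners (47,105), (102,104), (116,179) and (62,180).

I'll refit with the wrist view added.

```bash
cat > fit2.py <<'E'
from fit1 import *; import pickle
w=pickle.load(open("w1.pkl","rb"))
A=lambda a:np.array(a,float)
H=box(.114,.103,.072)
hs=[(cs,H,S([(185,272),(419,380),(265,556),(20,425)])),(cd,H,D([(140,396),(337,338),(420,490),(213,557)]))]
hw=[(w,H[[0,1,3]],A([(231,230),(189,11),(408,212)]))]
ms=[(cs,m,S([(242,356),(341,412),(226,516),(127,450)])),(cd,m,D([(242,407),(331,390),(370,494),(280,513)]))]
mw=[(w,m,A([(258,41),(387,41),(383,143),(262,143)])[[3,0,1,2]])]
ss=[(cs,b[1:],S([(482,248),(438,288),(354,245)])),(cd,b[1:],D([(206,250),(218,294),(142,308)])),(cs,h,S([(283,140),(355,172)])),(cd,h,D([(38,268),(116,260)]))]
sw=[(w,b,A([(62,180),(47,105),(102,104),(116,179)]))]
if __name__=="__main__":
  for n,s,ww,v0 in(("hot",hs,hw,[.55,-.27,0,0]),("mod",ms,mw,[.57,-.29,.06,-.1]),("spat",ss,sw,[.55,.02,0,-.1])):
    for o in(ww,s+ww*2):
        v,e=fit(o,v0);print(n,np.round(v[:3]*1000,1),round(np.degrees(v[3]),2),np.round(e,1))
E
python3 fit2.py
```

```text
hot [ 544.5 -271.2   -6.1] -0.54 [0.8 0.3 0.5]
hot [ 544.7 -271.1   -6.3] -0.54 [0.9 0.4 1.  1.9 1.1 1.4 1.2 1.  1.  0.3 0.3 1.  0.3 0.3]
mod [ 568.9 -289.8   60. ] -6.35 [0.5 1.  0.9 0.4]
mod [ 569.1 -289.7   58.8] -6.37 [1.  1.  1.3 1.7 0.7 1.  1.7 1.2 0.8 0.9 0.7 0.7 0.8 0.9 0.7 0.7]
spat [544.1  23.6  -4. ] -6.18 [1.2 1.2 0.6 0.3]
spat [544.4  23.   -3.2] -6.18 [0.4 1.3 1.2 2.1 1.3 1.3 1.5 1.5 1.5 1.4 1.2 1.4 0.4 0.2 1.2 1.4 0.4 0.2]
```

```bash
python3 - <<'E'
from h import *
go(.455,.0327,.045,-6.2)
E
```

```text
at [ 491.3 -284.4  310.2] -6.34 tilt [-0.03 -0.01] turn units -0.018 shift units [ -3.515 -15.568  13.258] F [0.2 0.2 0.4] t 2.52
```

```bash
python3 -m creep '[[1,-0.29,-1,0.4,-0.02],[1,-0.29,-1,0.4,0],[1,-0.29,-1,0.4,0],[1,-0.29,-1,0.4,0],[1,-0.29,-1,0.4,0],[1,-0.29,-1,0.4,0],[1,-0.29,-1,0.4,0],[1,-0.29,-1,0.4,0],[1,-0.29,-1,0.4,0],[1,-0.29,-1,0.4,0],[1,-0.29,-1,0.4,0],[1,-0.3,-1,0.4,0]]'
python3 -m creep '[[1,0,-0.9,0.9,0],[1,0,-0.9,0.9,0],[1,0,-0.9,0.9,0],[1,0,-0.87,0.9,0],[1,0,0,0,0],[1,0,0,0,0]]'
python3 - <<'E'
from h import *; from station import ctrl;import pickle
go(.455,.0327,.045,-6.2)
pickle.dump(ctrl.calibration("wrist"),open("w2.pkl","wb"))
cv2.imwrite("pics/w2.png",ctrl.snapshot("wrist")[:,:,::-1])
E
```

```text
time: 4.03
ee_pos: [0.4478, -0.0363, 0.2138]
orientation: [-3.137, 0.168, -0.0]
wrist_force: [0.3, 0.4, 0.1]
width: 1.003
gripper_force: 0.0
time: 4.78
ee_pos: [0.4559, 0.0333, 0.1428]
orientation: [3.137, -0.167, 0.001]
wrist_force: [0.3, -1.0, -0.6]
width: 0.996
gripper_force: 0.0
at [455.9  33.3 142.8] -6.1 tilt [ 0.03 -0.02] turn units 0.012 shift units [-0.042  0.034  4.891] F [ 0.3 -1.  -0.6] t 4.78
```

View pics/w2.png

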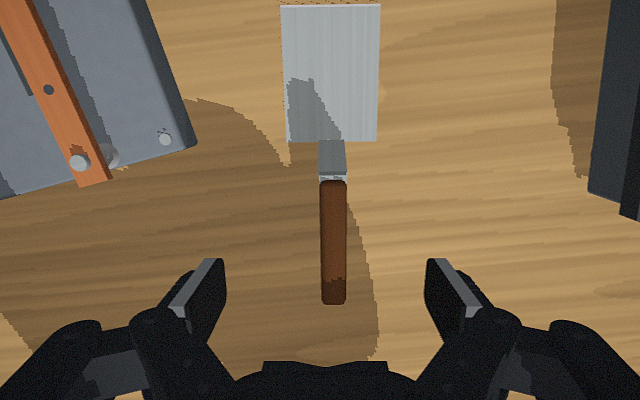

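The blade corners in the wrist view are (281,5), (381,5), (377,142) and (287,141). The handle runs (333,181) to (334,303), slightly to the right of centre.

```bash
python3 - <<'E'
from fit2 import *
w2=pickle.load(open("w2.pkl","rb"))
o2=[(w2,b,A([(287,141),(281,5),(381,5),(377,142)]))]
o3=[(w2,np.array([[-.066,0,.057],[-.158,0,.057]]),A([(333,181),(334.5,303)]))]
for o in(o2,sw+o2,sw+o2+o3):
    v,e=fit(o,[.55,.02,0,-.1]);print(np.round(v[:3]*1000,1),round(np.degrees(v[3]),2),np.round(e,1))
g=world(v,[[-.09,0,.045]])[0];print(g);go(*g[:2],.045,-6.2)
E
```

```text
[543.5  19.5  -1.5] -5.72 [1.  0.5 0.6 0.9]
[5.436e+02 1.980e+01 1.000e-01] -5.81 [2.  0.8 1.1 1.6 1.4 0.5 1.2 0.9]
[543.8  19.7  -1. ] -5.48 [2.8 0.3 1.3 2.  0.8 0.3 1.4 1.3 0.4 3.3]
[0.45421354 0.02825594 0.04398663]
at [456.2  33.  143.1] -6.14 tilt [ 0.07 -0.02] turn units 0.008 shift units [-0.073  0.248  4.905] F [-0.   0.4 -0.1] t 4.83
```

```bash
python3 -m creep '[[1,-0.08,0.22,0.7,-0.04],[1,0,0,1,0],[1,0,0,1,0],[1,0,0,1,0],[1,0,0,0.9,0],[1,0,0,0.3,0],[1,0,0,0,0],[1,0,0,0,0]]'
python3 -m creep '[[0,0,0,0,0],[0,0,0,0,0],[0,0,0,0,0],[0,0,0,0,0],[0,0,0,0,0],[0,0,0,0,0]]' 40
python3 -m creep '[[0,0,0,0,0],[0,0,0,0,0],[0,0,0,0,0]]' 120
python3 -c "
from h import *;go(.455,.03,.045,-5.8)"
```

```text
time: 5.82
ee_pos: [0.4543, 0.0288, 0.045]
orientation: [3.137, -0.16, 0.002]
wrist_force: [-0.0, -0.2, -0.1]
width: 1.004
gripper_force: 0.0
time: 6.58
ee_pos: [0.4538, 0.0291, 0.0444]
orientation: [-3.138, 0.16, -0.0]
wrist_force: [-0.8, -0.1, 3.1]
width: 0.203
gripper_force: 44.1
time: 6.95
ee_pos: [0.4538, 0.0291, 0.0446]
orientation: [3.138, -0.159, 0.0]
wrist_force: [-1.1, 0.2, 5.9]
width: 0.192
gripper_force: 116.9
at [453.8  29.1  44.6] -5.82 tilt [ 0.01 -0.  ] turn units -0.003 shift units [ 0.056 -0.053 -0.021] F [-1.1  0.2  5.9] t 6.95
```

Grip is secure. The plate in front of the module is only about 80 mm deep, which is shorter than the 95 mm blade, and the creep rows can't pitch the tool. So I'll first lower the blade sideways (90° yaw, 70 mm deep) and slide the module gently towards the far rim. That makes room to bring the blade in square.

```bash
python3 -m creep '[[0,0,0,-0.3,0],[0,0,0,-0.8,0],[0,0,0,-1,0],[0,0,0,-1,0],[0,0,0,-1,0],[0,0,0,-1,0],[0,0,0.3,-1,0],[0,0,0.7,-0.6,0],[0,0.2,1,-0.3,0],[0,0.2,1,0,0],[0,0.2,1,0,0],[0,0.2,1,0,0]]'
python3 -m creep '[[0,0.2,1,0,0],[0,0.2,1,0,0],[0,0.2,1,0,0],[0,0.2,1,0,0],[0,0.2,1,0,0],[0,0.2,1,0,0],[0,0.2,1,0,0],[0,0.2,1,0,0],[0,0.2,1,0,0],[0,0.2,1,0,0],[0,0.1,1,0,0],[0,0,1,0,0]]'
python3 -m creep '[[0,0,1,0,0],[0,0,1,0,0],[0,0,0.7,0,-0.3],[0,0,0.3,0,-0.7],[0,0,0,0,-1],[0,0,0,0,-1],[0,0,0,0,-1],[0,0,0,0,-1],[0,0,0,0,-1],[0,0,0,0,-1],[0,0,0,0,-1],[0,0,0,0,-1]]'
python3 -m creep '[[0,0,0,0,-1],[0,0,0,0,-1],[0,0,0,0,-0.7],[0,0,0,0,-0.2],[0,0,0,0,0],[0,0,0,0,0]]'
python3 -c "
from h import *;go(.4717,-.3754,.145,89.46)"
```

```text
time: 8.45
ee_pos: [0.4591, -0.0733, 0.1845]
orientation: [3.137, -0.16, -0.0]
wrist_force: [0.0, 0.3, -1.5]
width: 0.193
gripper_force: 117.1
time: 9.95
ee_pos: [0.4768, -0.3164, 0.1842]
orientation: [-3.137, 0.159, 0.0]
wrist_force: [-0.3, 0.4, -0.7]
width: 0.19
gripper_force: 117.1
time: 11.45
ee_pos: [0.4709, -0.3755, 0.1843]
orientation: [2.628, 1.721, -0.0]
wrist_force: [0.1, 1.1, -0.8]
width: 0.195
gripper_force: 117.0
time: 12.2
ee_pos: [0.471, -0.3749, 0.1843]
orientation: [2.235, 2.208, 0.0]
wrist_force: [-0.1, 0.0, -1.4]
width: 0.194
gripper_force: 117.0
at [ 471.  -374.9  184.3] 89.31 tilt [ 0. -0.] turn units -0.019 shift units [-0.023  0.034  1.966] F [-0.1  0.  -1.4] t 12.2
```

```bash
python3 -m creep '[[0,0,0,0.6,0],[0,0,0,0.9,0],[0,0,0,0.7,0],[0,0,0,0,0],[0,0,0,0,0]]'
python3 - <<'E'
from h import *; from station import ctrl;import pickle
go(.4717,-.3754,.105,89.46)
pickle.dump(ctrl.calibration("wrist"),open("w3.pkl","wb"))
W=ctrl.snapshot("wrist")[:,:,::-1];s=ctrl.snapshot("scene")[:,:,::-1]
cv2.imwrite("pics/w3.png",W);cv2.imwrite("pics/s3.png",s)
a=cv2.resize(W[0:300,150:600],(800,533))
cv2.imwrite("pics/w3z.png",a)
E
```

```text
time: 12.82
ee_pos: [0.4712, -0.3749, 0.1403]
orientation: [2.234, 2.209, 0.0]
wrist_force: [0.3, -0.8, -1.5]
width: 0.192
gripper_force: 117.1
at [ 471.2 -374.9  140.3] 89.38 tilt [0. 0.] turn units -0.011 shift units [-0.027  0.027  1.765] F [ 0.3 -0.8 -1.5] t 12.82
```

View pics/w3z.png

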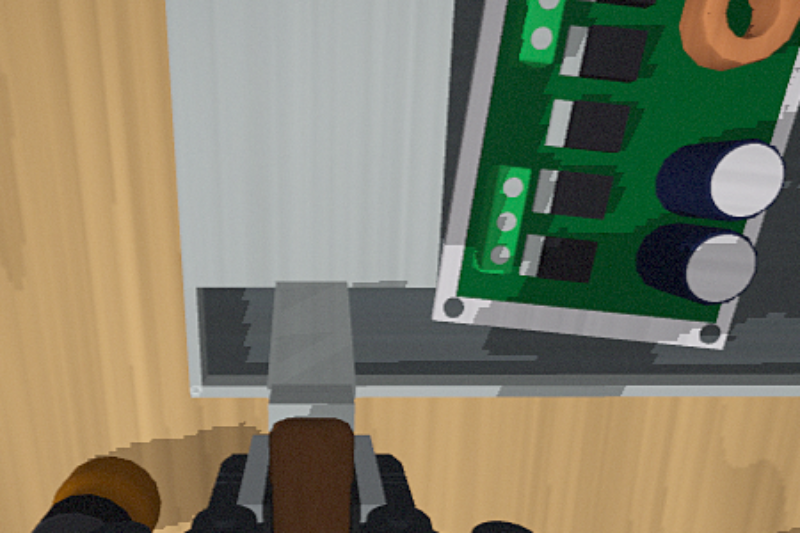

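The picture shows the blade above the near strip of the plate. The rim's near-right corner is at (193,396) outer and (203,380) inner. The module's near-right corner is at (434,318) and its near edge runs up to (482,60). The blade's rear edge is at v=288, with sides at 180 and 440.

```bash
cat >> h.py <<'E'
def ray(cal,px,z):
    K,T=np.array(cal["intrinsics"]),np.array(cal["cam_to_world"])
    px=np.atleast_2d(px); d=np.c_[px,np.ones(len(px))]@np.linalg.inv(K).T*[1,-1,-1]@T[:3,:3].T
    return T[:3,3]+d*((z-T[2,3])/d[:,2])[:,None]
E
python3 - <<'E'
from h import *;import pickle
w=pickle.load(open("w3.pkl","rb")); C=lambda a:np.array(a,float)*[450/800,300/533]+[150,0]
R=lambda n,a,z:print(n,np.round(ray(w,C(a),z)*1000,1).tolist())
R("rim outer corner, and outer edge right",[(193,396),(790,394)],.072)
R("rim inner top",[(203,376)],.072)
R("plate inner corner bottom",[(207,372)],.060)
R("module edge NR..",[(434,318),(497,0),(723,348)],.066)
R("blade",[(186,288),(440,288),(168,0),(455,0)],.0965)
R("blade top",[(440,288)],.0965)
o,p,M,psi=pose()
print("expected blade RR,RL(x side)",[(p+M@np.array([.0425,y,.045]))[:3].round(4).tolist() for y in(-.035,.035)])
E
```

```text
rim outer corner, and outer edge right [[430.9, -372.4, 72.0], [633.4, -374.0, 72.0]]
rim inner top [[434.7, -365.3, 72.0]]
plate inner corner bottom [[433.9, -367.8, 60.0]]
module edge NR.. [[512.6, -347.6, 66.0], [526.5, -252.7, 66.0], [611.9, -359.2, 66.0]]
blade [[436.3, -331.1, 96.5], [507.5, -331.9, 96.5], [436.9, -259.4, 96.5], [507.6, -260.1, 96.5]]
blade top [[507.5, -331.9, 96.5]]
expected blade RR,RL(x side) [[0.437, -0.3323, 0.096], [0.5069, -0.3331, 0.096]]
```

```bash
python3 -m creep '[[0,0,0.18,0,0],[0,0,0,0.3,0],[0,0,0,0.5,0],[0,0,0,0.4,0],[0,0,0,0.25,0],[0,0,0,0,0],[0,0,0,0,0]]'
python3 -m creep '[[0,0,0,0.1,0],[0,0,0,0.06,0],[0,0,0,0.04,0],[0,0,0,0,0]]'
```

```text
time: 13.8
ee_pos: [0.4748, -0.375, 0.1115]
orientation: [2.233, 2.209, -0.0]
wrist_force: [-0.7, -0.1, -1.9]
width: 0.188
gripper_force: 117.1
time: 14.3
ee_pos: [0.4746, -0.3748, 0.1072]
orientation: [-2.233, -2.209, -0.0]
wrist_force: [0.6, 0.3, -0.6]
width: 0.189
gripper_force: 117.1
```

```bash
python3 -m creep '[[0,0,0,0.05,0],[0,0,0,0.03,0],[0,0,0,0,0]]'; python3 -m creep '[[0,0,0,0.03,0],[0,0,0,0,0]]'; python3 -m creep '[[0,0,0,0.03,0],[0,0,0,0,0]]'
```

```text
time: 14.68
ee_pos: [0.4746, -0.3748, 0.1056]
orientation: [-2.233, -2.209, 0.0]
wrist_force: [0.2, 0.1, -0.8]
width: 0.195
gripper_force: 117.1
time: 14.92
ee_pos: [0.4746, -0.3748, 0.1051]
orientation: [-2.233, -2.209, -0.0]
wrist_force: [-0.0, -0.0, -1.0]
width: 0.192
gripper_force: 117.1
time: 15.18
ee_pos: [0.4747, -0.3749, 0.1047]
orientation: [2.233, 2.209, 0.0]
wrist_force: [-1.1, -0.1, -0.3]
width: 0.191
gripper_force: 117.3
```

```bash
python3 -m creep '[[0,0,0.1,0,0],[0,0,0.2,0,0],[0,0,0.2,0,0],[0,0,0.2,0,0],[0,0,0.2,0,0]]'; python3 -m creep '[[0,0,0.2,0,0],[0,0,0.2,0,0],[0,0,0.2,0,0],[0,0,0.2,0,0]]'
python3 - <<'E'
from h import *; from station import ctrl;import pickle
go(.4747,-.375,.105,89.46)
pickle.dump(ctrl.calibration("wrist"),open("w4.pkl","wb"))
W=ctrl.snapshot("wrist")[:,:,::-1]
cv2.imwrite("pics/w4.png",W)
E
```

```text
time: 15.8
ee_pos: [0.4928, -0.3752, 0.1047]
orientation: [-2.233, -2.209, 0.001]
wrist_force: [-3.7, 0.2, 4.0]
width: 0.19
gripper_force: 117.9
time: 16.3
ee_pos: [0.5088, -0.3751, 0.1046]
orientation: [-2.233, -2.209, 0.0]
wrist_force: [-4.9, 0.2, 5.2]
width: 0.192
gripper_force: 118.1
at [ 508.8 -375.1  104.6] 89.39 tilt [-0.02  0.01] turn units -0.009 shift units [-0.012 -1.703 -0.02 ] F [-4.9  0.2  5.2] t 16.3
```

```bash
cat >> h.py <<'E'
def green(img,cal,z):
    """board pose from green pixels (BGR image): centre xy, yaw of short side, sizes"""
    hsv=cv2.cvtColor(img,cv2.COLOR_BGR2HSV); m=cv2.inRange(hsv,(45,90,40),(85,255,255))
    n,l,s,_=cv2.connectedComponentsWithStats(cv2.morphologyEx(m,cv2.MORPH_CLOSE,np.ones((5,5))))
    i=1+np.argmax(s[1:,4]); v,u=np.nonzero((l==i)&(m>0))
    P=ray(cal,np.c_[u,v],z)[:,:2]*1000
    (c,sz,a)=cv2.minAreaRect(P.astype(np.float32)); 
    if sz[0]>sz[1]: a-=90; sz=sz[::-1]
    a=(a+90)%180-90
    return np.round([*c,a,*sz],1),s[i].tolist()
E
python3 - <<'E'
from h import *; from station import ctrl;import pickle
cs=ctrl.calibration("scene")
print(green(cv2.imread("pics/scene0.png"),cs,.068))
print(green(cv2.imread("pics/s3.png"),cs,.068))
s=ctrl.snapshot("scene")[:,:,::-1].copy();cv2.imwrite("pics/s4.png",s)
print(green(s,cs,.068))
for n in(1,3,4):print(n,green(cv2.imread(f"pics/w{n}.png"),pickle.load(open(f"w{n}.pkl","rb")),.068))
E
```

```text
(array([ 569.5, -288.2,   -6.5,   89.6,  110.6]), [239, 247, 54, 45, 873])
(array([-1139.8,   335.1,   -56.3,   370.7,   455.4]), [0, 0, 100, 36, 1790])
(array([-1139.8,   335.1,   -56.3,   370.7,   455.4]), [0, 0, 100, 36, 1789])
1 (array([ 569.4, -289.1,   -6.3,   86.4,  111. ]), [266, 48, 112, 89, 6632])
3 (array([ 568.1, -296.9,   -6.5,   87.7,   96.1]), [407, 0, 201, 182, 16483])
4 (array([ 590.4, -301.9,   89.1,   79. ,   87.7]), [402, 0, 222, 184, 21880])
```

The module is sliding squarely, at yaw about -0.9°, with about 15 mm left to the rim and light force. I'll push 12 mm more, then back off, lift and turn straight.

```bash
python3 -m creep '[[0,0,0.2,0,0],[0,0,0.2,0,0],[0,0,0.1,0,0],[0,0,0.1,0,0],[0,0,0,0,0],[0,0,-0.3,0,0],[0,0,-0.5,0,0],[0,0,-0.5,-0.1,0],[0,0,0,-0.4,0],[0,0,0,-0.6,0],[0,0,0,-0.6,0],[0,0,0,0,0]]'
python3 - <<'E'
from h import *; from station import ctrl;import pickle
c=ctrl.calibration("wrist");W=ctrl.snapshot("wrist")[:,:,::-1].copy();cv2.imwrite("pics/w5.png",W)
print(green(W,c,.068))
# goal: blade front edge 7 mm short of module near edge, straight behind its middle, 35 mm up
t=np.radians(-.54)
for cx,cy in((602.,-290.),):
    f=np.array([cx-50-7,cy]); g=f-np.array([np.cos(t),np.sin(t)])*137.5
    print(g); go(g[0]/1e3,g[1]/1e3,.16,-.54)
E
```

```text
time: 17.9
ee_pos: [0.4957, -0.3759, 0.1407]
orientation: [2.231, 2.207, 0.0]
wrist_force: [0.2, -0.3, -1.7]
width: 0.193
gripper_force: 117.2
(array([ 602.5, -298.1,   89.2,   86.7,   87.9]), [431, 0, 186, 167, 16093])
[ 407.50610677 -288.70411222]
at [ 495.3 -375.4  139.6] 89.39 tilt [ 0.08 -0.08] turn units 11.241 shift units [-4.428 -4.295 -1.021] F [ 0.1  0.5 -1.6] t 17.95
```

```bash
python3 -m creep '[[0,0,0,-0.9,0],[0,0.4,-0.4,-0.9,0],[0,0.8,-0.8,-0.5,0],[0,0.9,-0.9,0,0],[0,0.9,-0.9,0,0],[0,0.9,-0.9,0,0.2],[0,0.35,-0.4,0,0.8],[0,0,0,0,1],[0,0,0,0,1],[0,0,0,0,1],[0,0,0,0,1],[0,0,0,0,1]]'
python3 -m creep '[[0,0,0,0,1],[0,0,0,0,1],[0,0,0,0,1],[0,0,0,0,1],[0,0,0,0,0.8],[0,0,0,0,0.44],[0,0,0,0,0],[0,0,0,0,0]]'
python3 - <<'E'
from h import *; from station import ctrl;import pickle
c=ctrl.calibration("wrist");W=ctrl.snapshot("wrist")[:,:,::-1].copy();cv2.imwrite("pics/w6.png",W);pickle.dump(c,open("w6.pkl","wb"))
print(green(W,c,.068)); go(.4075,-.2887,.16,-.54)
cs=ctrl.calibration("scene");s=ctrl.snapshot("scene")[:,:,::-1].copy();s[:200]=0;s[:,:200]=0;cv2.imwrite("pics/s6.png",s)
print(green(s,cs,.068))
E
```

```text
time: 19.45
ee_pos: [0.4099, -0.289, 0.1854]
orientation: [2.941, 1.103, 0.0]
wrist_force: [0.0, 0.2, -0.9]
width: 0.187
gripper_force: 117.3
time: 20.45
ee_pos: [0.4099, -0.2889, 0.1849]
orientation: [3.141, -0.013, 0.0]
wrist_force: [-0.1, -0.6, -2.2]
width: 0.191
gripper_force: 117.3
(array([ 381.8, -452.6,    0. ,    0. ,    0. ]), [540, 235, 1, 1, 1])
at [ 409.8 -288.9  184.8] -0.49 tilt [ 0.01 -0.01] turn units 0.007 shift units [-0.117 -0.009  1.241] F [-0.5  0.  -1.4] t 20.5
(array([ 603.7, -285.5,   -0.8,   88. ,  109.6]), [251, 252, 54, 45, 691])
```

```bash
python3 -m creep '[[0,-0.1,-0.2,0.3,0],[0,0,0,0.7,0],[0,0,0,0.9,0],[0,0,0,0.9,0],[0,0,0,0.6,0],[0,0,0,0.3,0],[0,0,0,0.1,0],[0,0,0,0.05,0],[0,0,0,0,0],[0,0,0,0,0]]'
python3 - <<'E'
from h import *
go(.408,-.2847,.1047,-.6)
E
```

```text
time: 21.8
ee_pos: [0.4081, -0.2851, 0.1079]
orientation: [3.141, -0.015, 0.001]
wrist_force: [0.4, -0.6, -1.8]
width: 0.194
gripper_force: 117.3
at [ 408.1 -285.1  107.9] -0.54 tilt [ 0.04 -0.03] turn units 0.008 shift units [-0.003 -0.019  0.162] F [ 0.4 -0.6 -1.8] t 21.8
```

```bash
python3 -m creep '[[0,0,0,0.06,0],[0,0,0,0.05,0],[0,0,0,0,0]]'; python3 -m creep '[[0,0,0,0.04,0],[0,0,0,0,0]]';python3 -m creep '[[0,0,0,0.02,0],[0,0,0,0,0]]'
```

```text
time: 22.18
ee_pos: [0.4077, -0.2848, 0.1052]
orientation: [-3.141, 0.015, 0.0]
wrist_force: [-0.3, 0.8, -1.2]
width: 0.191
gripper_force: 117.3
time: 22.42
ee_pos: [0.4079, -0.285, 0.1047]
orientation: [3.141, -0.015, 0.0]
wrist_force: [-2.0, 1.3, 1.1]
width: 0.191
gripper_force: 117.8
time: 22.68
ee_pos: [0.4079, -0.285, 0.1046]
orientation: [3.141, -0.015, 0.0]
wrist_force: [-2.9, 1.2, 4.5]
width: 0.194
gripper_force: 118.2
```

```bash
python3 -m creep '[[0,0.15,0,0,0],[0,0.15,0,0,0],[0,0.15,0,0,0],[0,0.15,0,0,0],[0,0.1,0,0,0]]'; python3 -m creep '[[0,0.1,0,0,0],[0,0.1,0,0,0]]';python3 -m creep '[[0,0.1,0,0,0],[0,0.1,0,0,0]]'
```

```text
time: 23.3
ee_pos: [0.4211, -0.2855, 0.1047]
orientation: [3.141, -0.014, -0.004]
wrist_force: [-8.9, 0.4, 11.5]
width: 0.187
gripper_force: 118.8
time: 23.55
ee_pos: [0.4254, -0.2856, 0.1047]
orientation: [3.141, -0.015, -0.002]
wrist_force: [-6.3, -0.4, 8.0]
width: 0.192
gripper_force: 118.9
time: 23.8
ee_pos: [0.4294, -0.2856, 0.1047]
orientation: [3.141, -0.015, -0.002]
wrist_force: [-7.4, 0.4, 9.3]
width: 0.188
gripper_force: 118.9
```

```bash
python3 -m creep '[[0,0.1,0,-0.02,0],[0,0.15,0,0,0],[0,0.15,0,0,0]]'; python3 -m creep '[[0,0.15,0,0,0],[0,0.15,0,0,0],[0,0.15,0,0,0]]'
python3 - <<'E'
from h import *; from station import ctrl;import pickle
go(.5095,-.286,.1047,-.54)
cs=ctrl.calibration("scene");s=ctrl.snapshot("scene")[:,:,::-1].copy();cv2.imwrite("pics/s7.png",s);s[:200]=0;s[:,:200]=0
print(green(s,cs,.068))
E
```

```text
time: 24.18
ee_pos: [0.4373, -0.2855, 0.1047]
orientation: [3.141, -0.015, -0.002]
wrist_force: [-6.4, -0.1, 6.4]
width: 0.193
gripper_force: 118.4
time: 24.55
ee_pos: [0.4463, -0.2855, 0.1047]
orientation: [3.141, -0.015, -0.003]
wrist_force: [-6.3, 0.5, 6.2]
width: 0.192
gripper_force: 118.5
at [ 446.3 -285.5  104.7] -0.54 tilt [-0.1  -0.01] turn units 0.0 shift units [ 3.162 -0.005  0.   ] F [-6.3  0.5  6.2] t 24.55
(array([ 605.2, -284.1,   -1.1,   88.9,  111.7]), [251, 251, 54, 46, 719])
```

```bash
python3 -m creep '[[0,0.2,0,0,0],[0,0.2,0,0,0],[0,0.2,0,0,0],[0,0.2,0,0,0],[0,0.2,0,0,0]]'; python3 -m creep '[[0,0.2,0,0,0],[0,0.2,0,0,0],[0,0.2,0,0,0],[0,0.2,0,0,0],[0,0.2,0,0,0]]'; python3 -m creep '[[0,0.2,0,0,0],[0,0.2,0,0,0],[0,0.2,0,0,0],[0,0.1,0,0,0]]'
python3 - <<'E'
from h import *; from station import ctrl;import pickle
go(.5095,-.286,.1047,-.54)
cs=ctrl.calibration("scene");s=ctrl.snapshot("scene")[:,:,::-1].copy();cv2.imwrite("pics/s8.png",s);W=ctrl.snapshot("wrist")[:,:,::-1].copy();cv2.imwrite("pics/w8.png",W)
c=ctrl.calibration("wrist");pickle.dump(c,open("w8.pkl","wb"));print(green(W,c,.070))
s=s.copy();k=s.copy();k[:200]=0;k[:,:200]=0
print(green(k,cs,.070))
z=cv2.resize(s[190:310,190:330],None,fx=3,fy=3)
cv2.imwrite("pics/m8.png",np.hstack([cv2.resize(W,(380,238),interpolation=cv2.INTER_AREA),z[:238,:0]]) if 0 else np.hstack([cv2.resize(z,(400,343)),np.vstack([cv2.resize(W,(400,250)),np.zeros((93,400,3),np.uint8)])]))
E
```

```text
time: 25.22
ee_pos: [0.466, -0.2857, 0.1047]
orientation: [3.141, -0.015, -0.004]
wrist_force: [-8.6, -0.4, 8.3]
width: 0.19
gripper_force: 118.7
time: 25.85
ee_pos: [0.4858, -0.2859, 0.1047]
orientation: [3.142, -0.015, -0.004]
wrist_force: [-7.5, 0.9, 7.3]
width: 0.19
gripper_force: 118.5
time: 26.35
ee_pos: [0.5, -0.2861, 0.1048]
orientation: [3.141, -0.015, -0.004]
wrist_force: [-8.5, 0.2, 8.7]
width: 0.192
gripper_force: 118.7
at [ 500.  -286.1  104.8] -0.54 tilt [-0.14 -0.01] turn units 0.0 shift units [ 0.477 -0.007  0.003] F [-8.5  0.2  8.7] t 26.35
(array([ 586.5, -285.4,   -0.6,   51.1,  111.2]), [190, 0, 267, 127, 22924])
(array([ 6.057e+02, -2.863e+02, -5.000e-01,  8.750e+01,  1.089e+02]), [251, 252, 54, 45, 716])
```

View pics/m8.png

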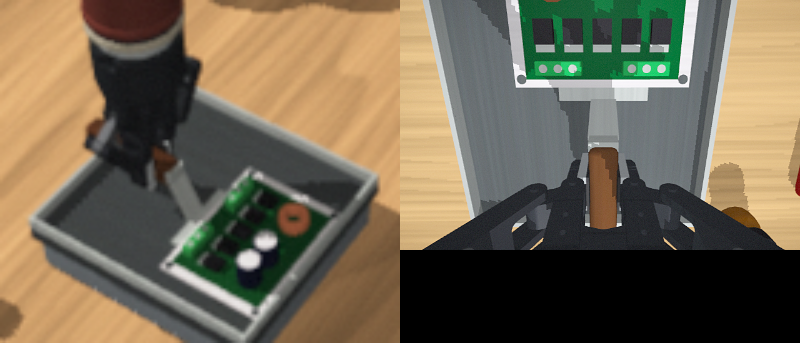

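The left half shows the module on the blade, against the far rim. The right half shows the module's near corners at (515,85) and (693,85), the neck centred at 604, and about 9 mm of blade still showing. I'll push in 7 mm more and lift.

```bash
python3 -m creep '[[0,0.15,0,0,0],[0,0.1,0,0,0],[0,0.1,0,0,0],[0,0,0,0,0]]'; python3 -m creep '[[0,0,0,-0.05,0],[0,-0.02,0,-0.1,0],[0,-0.04,0,-0.15,0],[0,-0.04,0,-0.2,0],[0,0,0,-0.25,0],[0,0,0,-0.25,0],[0,0,0,0,0],[0,0,0,0,0]]'
python3 - <<'E'
from h import *; from station import ctrl;import pickle
go(.5095,-.286,.1047,-.54)
cs=ctrl.calibration("scene");s=ctrl.snapshot("scene")[:,:,::-1].copy();cv2.imwrite("pics/s9.png",s);W=ctrl.snapshot("wrist")[:,:,::-1].copy();cv2.imwrite("pics/w9.png",W)
c=ctrl.calibration("wrist");pickle.dump(c,open("w9.pkl","wb"))
s[:200]=0;s[:,:200]=0
for z in(.070,.090):print(green(s,cs,z),green(W,c,z))
E
```

```text
time: 26.95
ee_pos: [0.5071, -0.2861, 0.1047]
orientation: [3.141, -0.015, -0.003]
wrist_force: [-7.4, -1.5, 6.8]
width: 0.196
gripper_force: 118.6
time: 27.95
ee_pos: [0.5058, -0.2858, 0.1245]
orientation: [3.142, -0.015, 0.0]
wrist_force: [-1.2, -1.0, -4.7]
width: 0.194
gripper_force: 117.2
at [ 505.8 -285.8  124.5] -0.54 tilt [ 0. -0.] turn units -0.0 shift units [0.186 0.01  0.991] F [-1.2 -1.  -4.7] t 27.95
(array([ 594.8, -273.6,   -0.7,   89.9,  111.2]), [251, 247, 54, 45, 717]) (array([ 5.897e+02, -2.853e+02, -5.000e-01,  6.560e+01,  1.246e+02]), [191, 0, 266, 143, 25528])
(array([ 604.6, -286.5,   -0.7,   88.1,  108.9]), [251, 247, 54, 45, 717]) (array([ 5.884e+02, -2.853e+02, -5.000e-01,  5.830e+01,  1.105e+02]), [191, 0, 266, 143, 25528])
```

Lifted: wrist load is about 4.7 N, the board is level, and the module sits 99 mm ahead of the TCP. Now raise it and carry it over gently.

```bash
python3 -m creep '[[0,0,0,-0.2,0],[0,0,0,-0.5,0],[0,0,0,-0.8,0],[0,0,0,-0.9,0],[0,0,-0.1,-0.9,0],[0,0,-0.2,-0.7,0],[0,0,-0.4,-0.4,0],[0,-0.05,-0.6,-0.2,0],[0,-0.08,-0.8,0,0],[0,-0.08,-1,0,0],[0,-0.08,-1,0,0],[0,-0.08,-1,0,0]]'
python3 -m creep '[[0,-0.08,-1,0,0],[0,-0.08,-1,0,0],[0,-0.08,-1,0,0],[0,-0.08,-1,0,0],[0,-0.08,-1,0,0],[0,-0.08,-1,0,0],[0,-0.08,-1,0,0],[0,-0.08,-1,0,0],[0,-0.08,-1,0,0],[0,-0.08,-1,0,0],[0,-0.08,-1,0,0],[0,-0.08,-1,0,0]]'
python3 -m creep '[[0,0,-1,0,0],[0,0,-1,0,0],[0,0,-1,0,0],[0,0,-1,0,0],[0,0,-0.8,0,0],[0,0,-0.6,0,0],[0,0,-0.4,0,-0.05],[0,0,-0.2,0,-0.15],[0,0,-0.1,0,-0.25],[0,0,0,0,-0.3],[0,0,0,0,-0.25],[0,0,0,0,-0.12]]'
python3 -m creep '[[0,0,0,0,0],[0,0,0,0,0]]'
python3 - <<'E'
from h import *; from station import ctrl;import pickle
go(.4818,.2377,.25,8.46)
cs=ctrl.calibration("scene");s=ctrl.snapshot("scene")[:,:,::-1].copy();cv2.imwrite("pics/s10.png",s);W=ctrl.snapshot("wrist")[:,:,::-1].copy();cv2.imwrite("pics/w10.png",W)
c=ctrl.calibration("wrist");pickle.dump(c,open("w10.pkl","wb"))
cv2.imwrite("pics/m10.png",cv2.resize(np.vstack([W,cv2.resize(s[80:220,300:460],(480,420))[:0]] if 0 else [W]),(800,500)))
E
```

```text
time: 29.55
ee_pos: [0.4991, -0.182, 0.2162]
orientation: [-3.141, 0.014, 0.001]
wrist_force: [0.5, -0.1, -4.5]
width: 0.19
gripper_force: 117.3
time: 31.05
ee_pos: [0.4822, 0.0578, 0.2165]
orientation: [-3.141, 0.015, -0.0]
wrist_force: [0.5, -0.5, -4.9]
width: 0.194
gripper_force: 117.3
time: 32.55
ee_pos: [0.4836, 0.1782, 0.2165]
orientation: [3.133, 0.232, -0.0]
wrist_force: [-0.6, -1.0, -5.6]
width: 0.192
gripper_force: 117.5
time: 32.8
ee_pos: [0.4835, 0.1783, 0.2165]
orientation: [3.133, 0.23, -0.0]
wrist_force: [0.1, -0.3, -4.3]
width: 0.195
gripper_force: 117.6
at [483.5 178.3 216.5] 8.4 tilt [-0. -0.] turn units -0.008 shift units [ 0.351 -2.949 -1.676] F [ 0.1 -0.3 -4.3] t 32.8
```

View pics/m10.png

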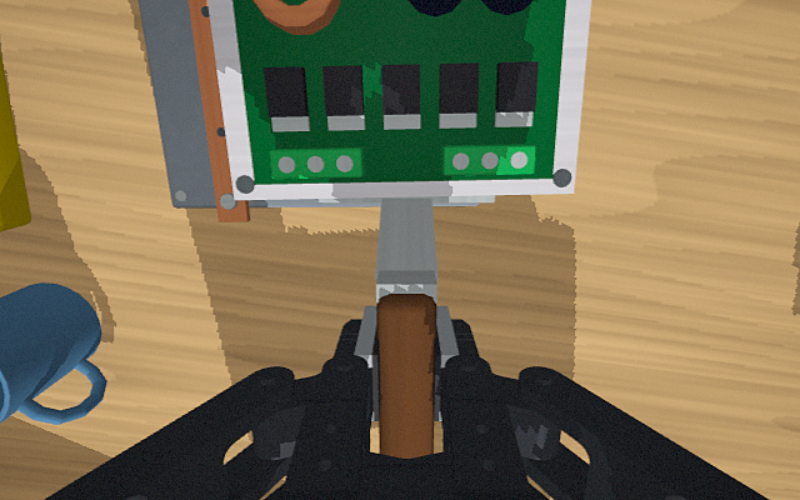

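The wrist view shows the near end of the left bus bar at (218,221)–(249,220), its bolt at (228,201) and the chassis corner at (173,207). The module's near corners are at (232,197) and (575,193). The mug and multimeter are clear on the left.

```bash
cat > fit3.py <<'E'
from fit1 import *; import pickle
w2=pickle.load(open("w2.pkl","rb"));w10=pickle.load(open("w10.pkl","rb"))
A=lambda a:np.array(a,float)
L2=A([[-.095,-.05,.054],[-.095,-.07,.054],[-.08,-.06,.059],[-.09,-.115,.03]])
p2=A([(80,187),(113,178),(79,161),(197,147)])
L10=A([[-.095,.07,.054],[-.095,.05,.054],[-.08,.06,.059],[-.09,.115,.03]])
p10=A([(218,221),(249,220),(228,201),(173,207)])*.8
ow=[(w2,L2,p2),(w10,L10,p10)]
os_=[(cs,c,S([(502,35),(686,76),(651,147),(458,98)])),(cd,c,D([(37,103),(172,58),(222,115),(83,165)]))]
if __name__=="__main__":
  for o in(ow,ow*2+os_):
    v,e=fit(o,[.58,.25,0,.15]);print(np.round(v[:3]*1000,1),round(np.degrees(v[3]),2),np.round(e,1))
  o,p,M,psi=pose()
  q=ray(w10,A([(232,197.5),(575,193),(590,0),(207,0)])*.8,p[2]-.0371)
  loc=(q-p)@M*1000;print("module pts in tool",np.round(loc,1).tolist())
  W=cv2.imread("pics/w10.png");g=green(W,w10,p[2]-.035);print(g)
E
python3 fit3.py
```

```text
[577.9 252.4  -0. ] 8.7 [ 1.3  3.7  0.2 10.3  1.9  0.5  1.1  0.4]
[ 5.779e+02  2.525e+02 -3.000e-01] 8.69 [ 1.5  3.6  0.2 10.3  1.9  0.4  1.2  0.4  1.5  3.6  0.2 10.3  1.9  0.4
  1.2  0.4  1.3  0.6  0.6  0.7  0.5  2.6  2.4  0.6]
module pts in tool [[45.8, -67.0, 37.1], [47.5, 63.8, 37.1], [112.7, 61.4, 37.1], [112.7, -67.5, 37.1]]
(array([564.9, 192.6,   9.2,  60.9, 111.2]), [186, 0, 267, 148, 25683])
```

```bash
python3 -c "
from h import *;go(.4816,.2371,.112,8.1)"
```

```text
at [483.5 178.4 216.5] 8.41 tilt [ 0. -0.] turn units 0.039 shift units [ 0.317 -2.918  5.226] F [-0.7  0.2 -4.6] t 32.9
```

```bash
python3 -m creep '[[0,0.04,-0.2,0,0.04],[0,0.06,-0.45,0,0],[0,0.06,-0.6,0,0],[0,0.06,-0.6,0,0],[0,0.05,-0.5,0.1,0],[0,0.05,-0.35,0.3,0],[0,0,-0.2,0.5,0],[0,0,0,0.7,0],[0,0,0,0.8,0],[0,0,0,0.8,0],[0,0,0,0.7,0],[0,0,0,0.5,0]]'
python3 -m creep '[[0,0,0,0.3,0],[0,0,0,0.2,0],[0,0,0,0.1,0],[0,0,0,0,0],[0,0,0,0,0]]'
python3 - <<'E'
from h import *; from station import ctrl;import pickle
go(.4816,.2371,.0971,8.1)
c=ctrl.calibration("wrist");pickle.dump(c,open("w11.pkl","wb"))
W=ctrl.snapshot("wrist")[:,:,::-1].copy();cv2.imwrite("pics/w11.png",W)
o,p,M,psi=pose();print(green(W,c,p[2]-.035))
E
```

```text
time: 34.4
ee_pos: [0.4813, 0.2365, 0.1272]
orientation: [3.134, 0.221, -0.002]
wrist_force: [-0.4, -0.8, -4.0]
width: 0.191
gripper_force: 117.6
time: 35.02
ee_pos: [0.4819, 0.2369, 0.1169]
orientation: [-3.134, -0.222, -0.001]
wrist_force: [-0.4, -0.4, -4.4]
width: 0.191
gripper_force: 117.6
at [481.9 236.9 116.9] 8.1 tilt [0.04 0.01] turn units 0.0 shift units [-0.014 -0.013  0.99 ] F [-0.4 -0.4 -4.4] t 35.02
(array([562.9, 251.7,  10.4,  64.4, 111.3]), [182, 0, 266, 155, 25956])
```

```bash
cat > edge.py <<'E'
from h import *; import pickle
def edges(n,z,p,psi):
    img=cv2.imread(f"pics/w{n}.png");cal=pickle.load(open(f"w{n}.pkl","rb"))
    m=cv2.inRange(cv2.cvtColor(img,cv2.COLOR_BGR2HSV),(45,90,40),(85,255,255))
    k,l,s,_=cv2.connectedComponentsWithStats(cv2.morphologyEx(m,cv2.MORPH_CLOSE,np.ones((5,5))))
    i=1+np.argmax(s[1:,4]);m=((l==i)&(m>0));x,y,w,h,_=s[i]
    B=[(u,np.nonzero(m[:,u])[0].max()+.5) for u in range(x+15,x+w-15)]
    Lf=[(np.nonzero(m[v])[0].min()-.5,v) for v in range(5,y+h-15)]
    Rt=[(np.nonzero(m[v])[0].max()+.5,v) for v in range(5,y+h-15)]
    out=[]
    for e in(B,Lf,Rt):
        P=ray(cal,np.array(e,float),z)[:,:2]*1000
        P=P.astype(np.float32)
        vx,vy,cx,cy=cv2.fitLine(P,cv2.DIST_HUBER,0,.01,.01).ravel()
        a=np.degrees(np.arctan2(vy,vx)); d=np.array([cx,cy])-p[:2]*1000
        c,s_=np.cos(psi),np.sin(psi); out.append((round((a+ (90 if e is B else 0)+90)%180-90-np.degrees(psi),2),np.round([d[0]*c+d[1]*s_,d[0]*s_-d[1]*c],1).tolist()))
    return out
for n,p,a in((9,(.5058,-.2858,.1245),-.54),(10,(.4835,.1784,.2165),8.4),(11,(.4819,.2369,.1169),8.1)):
    print(n,edges(n,p[2]-.035,np.array(p),np.radians(a)))
E
python3 edge.py
```

```text
9 [(np.float64(0.11), [53.3, -0.7]), (np.float64(0.0), [85.9, -56.5]), (np.float64(0.23), [85.9, 53.9])]
10 [(np.float64(1.09), [52.7, 7.3]), (np.float64(1.12), [92.8, -57.8]), (np.float64(1.23), [85.2, 53.0])]
11 [(np.float64(2.63), [50.8, 7.5]), (np.float64(2.54), [83.7, -58.9]), (np.float64(2.63), [83.7, 51.9])]
```

The module has turned about 2.6° on the blade in transit. I'll correct slowly for this: tool yaw 6.1° and a new TCP target.

```bash
python3 -c "
from h import *;go(.4844,.2385,.1071,6.1)"
python3 -m creep '[[0,0,0,0,0.03],[0,0,0,0,0.05],[0,0,0,0,0.06],[0,0,0,0,0.06],[0,0,0,0,0.04],[0,0,0,0,0.01],[0,0,0,0,0],[0,0,0,0,0]]'
python3 - <<'E'
from h import *; from station import ctrl;import pickle
go(.4844,.2385,.1071,6.1)
c=ctrl.calibration("wrist");pickle.dump(c,open("w12.pkl","wb"))
W=ctrl.snapshot("wrist")[:,:,::-1].copy();cv2.imwrite("pics/w12.png",W)
from edge import edges
o,p,M,psi=pose();print("now",edges(12,p[2]-.035,p,psi))
E
```

```text
at [481.9 236.8 116.9] 8.09 tilt [0.04 0.01] turn units 0.249 shift units [ 0.133 -0.069  0.488] F [ 1.   0.1 -4.5] t 35.08
time: 36.08
ee_pos: [0.4816, 0.2368, 0.1165]
orientation: [-3.137, -0.167, 0.0]
wrist_force: [0.0, -0.8, -4.2]
width: 0.192
gripper_force: 117.6
at [481.6 236.8 116.5] 6.1 tilt [-0.  0.] turn units -0.0 shift units [ 0.146 -0.072  0.469] F [ 0.  -0.8 -4.2] t 36.08
9 [(np.float64(0.11), [53.3, -0.7]), (np.float64(0.0), [85.9, -56.5]), (np.float64(0.23), [85.9, 53.9])]
10 [(np.float64(1.09), [52.7, 7.3]), (np.float64(1.12), [92.8, -57.8]), (np.float64(1.23), [85.2, 53.0])]
11 [(np.float64(2.63), [50.8, 7.5]), (np.float64(2.54), [83.7, -58.9]), (np.float64(2.63), [83.7, 51.9])]
now [(np.float64(3.0), [49.5, -9.1]), (np.float64(2.98), [83.2, -59.2]), (np.float64(2.99), [84.1, 51.5])]
```

```bash
python3 -m creep '[[0,0.04,-0.02,0,0.03],[0,0.08,-0.03,0.1,0.02],[0,0.07,-0.03,0.2,0],[0,0,0,0.2,0],[0,0,0,0.15,0],[0,0,0,0.05,0],[0,0,0,0,0]]'
python3 - <<'E' | tail -2
from h import *; from station import ctrl;import pickle
c=ctrl.calibration("wrist");pickle.dump(c,open("w13.pkl","wb"))
W=ctrl.snapshot("wrist")[:,:,::-1].copy();cv2.imwrite("pics/w13.png",W)
from edge import edges
o,p,M,psi=pose();E=edges(13,p[2]-.035,p,psi)
a=np.radians(np.mean([e[0] for e in E])); n=np.array(E[0][1]);l=np.array(E[1][1]);r=np.array(E[2][1])
# centre: in tool axes (x fwd,y right); module axis fwd=(cos,-sin)
f=np.array([np.cos(a),-np.sin(a)]);s=np.array([np.sin(a),np.cos(a)])
ctr=f*(n@f+43.7)+s*((l@s+r@s)/2)
w=p+M@np.array([*ctr/1e3,0]);print("module",np.round(w[:2]*1000,1),round(np.degrees(psi+a),2),"rel",round(np.degrees(a),2),ctr)
go(.4852,.2388,.0971,5.7)
E
```

```text
time: 37.0
ee_pos: [0.4852, 0.2387, 0.1024]
orientation: [3.138, 0.156, -0.0]
wrist_force: [-0.0, 0.4, -4.7]
width: 0.189
gripper_force: 117.6
module [577.8 252.5] 8.94 rel 3.24 [93.33525207 -4.5429479 ]
at [485.3 238.8 102.6] 5.7 tilt [0.01 0.  ] turn units -0.0 shift units [-0.007 -0.003  0.273] F [-0.2  0.1 -4. ] t 37.05
```

The module is within 0.3 mm and 0.3° of target, so I'll set it down.

```bash
python3 -m creep '[[0,0,0,0.12,0.02],[0,0,0,0.08,0],[0,0,0,0.05,0],[0,0,0,0.05,0],[0,0,0,0.05,0],[0,0,0,0.05,0]]'; python3 -m creep '[[0,0,0,0.1,0],[0,0,0,0.15,0],[0,0,0,0.15,0],[0,0,0,0.05,0],[0,0,0,0,0]]'
python3 -c "
from h import *;go(.4852,.2388,.086,5.7)"
```

```text
time: 37.8
ee_pos: [0.4859, 0.2389, 0.0949]
orientation: [-3.138, -0.152, -0.002]
wrist_force: [-0.7, 0.7, -1.5]
width: 0.189
gripper_force: 118.1
time: 38.42
ee_pos: [0.4852, 0.2387, 0.0853]
orientation: [3.138, 0.152, -0.0]
wrist_force: [-0.2, -0.2, -0.5]
width: 0.191
gripper_force: 118.1
at [485.2 238.7  85.3] 5.54 tilt [-0.02 -0.  ] turn units -0.02 shift units [ 0.001 -0.004 -0.033] F [-0.2 -0.2 -0.5] t 38.42
```

```bash
python3 -m creep '[[0,-0.15,0.01,0,0],[0,-0.3,0.02,0,0],[0,-0.5,0.03,0,0],[0,-0.6,0.03,0,0],[0,-0.7,0.04,0,0],[0,-0.7,0.04,0,0],[0,-0.7,0.04,0,0],[0,-0.7,0.04,0,0],[0,-0.7,0.04,0,0],[0,-0.7,0.04,0,0],[0,-0.6,0.03,0,0],[0,-0.3,0.02,0,0]]'
python3 -m creep '[[0,-0.3,0.01,-0.2,0],[0,-0.2,0,-0.7,0],[0,0,0,-1,0],[0,0,0,-1,0],[0,0,0,-0.6,0],[0,0,0,0,0]]'
python3 - <<'E'
from h import *; from station import ctrl;import pickle
go(.4538,.0291,.06,-5.8)
cs=ctrl.calibration("scene")
s=ctrl.snapshot("scene")[:,:,::-1].copy();cv2.imwrite("pics/s14.png",s)
print(green(s[:,:],cs,.062))
k=s.copy();k[:,:300]=0;k[:130]=0;print(green(k,cs,.062))
c=ctrl.calibration("wrist");W=ctrl.snapshot("wrist")[:,:,::-1].copy();cv2.imwrite("pics/w14.png",W);print(green(W,c,.062))
E
```

```text
time: 39.92
ee_pos: [0.3528, 0.2183, 0.0855]
orientation: [-3.138, -0.152, 0.0]
wrist_force: [0.0, 0.1, -1.6]
width: 0.195
gripper_force: 118.1
time: 40.67
ee_pos: [0.3446, 0.2175, 0.1569]
orientation: [-3.137, -0.152, -0.004]
wrist_force: [0.7, -0.0, -1.2]
width: 0.188
gripper_force: 118.1
at [344.6 217.5 156.9] 5.53 tilt [0.15 0.06] turn units 1.417 shift units [6.383 8.821 4.844] F [ 0.7 -0.  -1.2] t 40.67
(array([-1153.4,   342.7,   -56.3,   373. ,   458.2]), [0, 0, 100, 36, 1790])
(array([578.4, 252.8,   8.5,  85. , 109.2]), [351, 143, 36, 27, 267])
(array([207.3, 112.9,   0. ,   0. ,   0. ]), [439, 385, 1, 1, 1])
```

The module lies at (578.4, 252.8) mm with yaw 8.5°, on target. Now I'll put the spatula back on the bare desk.

```bash
python3 -m creep '[[0,0,0,0,0.5],[0,0,0,0,0.6],[0,0,0,0,0.32],[0,0.3,0.5,0,0],[0,0.7,1,0,0],[0,0.7,1,0,0],[0,0.7,1,0,0],[0,0.7,1,0,0],[0,0.7,1,0,0],[0,0.7,1,0,0],[0,0.7,1,0,0],[0,0.7,0.8,0,0]]'
python3 -m creep '[[0,0.7,0.4,0,0],[0,0.4,0.1,0.4,0],[0,0.1,0,0.8,0],[0,0,0,0.9,0],[0,0,0,0.9,0],[0,0,0,0.9,0],[0,0,0,0.7,0],[0,0,0,0.4,0],[0,0,0,0.2,0],[0,0,0,0,0],[0,0,0,0,0]]'
python3 -c "
from h import *;go(.4538,.0291,.0446,-5.8)"
```

```text
time: 42.28
ee_pos: [0.4442, 0.0385, 0.1549]
orientation: [3.137, -0.159, -0.002]
wrist_force: [-0.1, 0.0, -1.9]
width: 0.189
gripper_force: 118.1
time: 43.65
ee_pos: [0.4677, 0.0276, 0.0521]
orientation: [3.137, -0.16, 0.002]
wrist_force: [0.9, -0.3, -0.5]
width: 0.187
gripper_force: 118.1
at [467.7  27.6  52.1] -5.83 tilt [ 0.07 -0.01] turn units -0.003 shift units [-0.697 -0.004  0.374] F [ 0.9 -0.3 -0.5] t 43.65
```

```bash
python3 -m creep '[[0,0,0,0.2,0],[0,0,0,0.1,0],[0,0,0,0.04,0],[0,0,0,0,0]]'; python3 -m creep '[[0,0,0,0.04,0],[0,0,0,0,0]]'
```

```text
time: 44.15
ee_pos: [0.4672, 0.0277, 0.0448]
orientation: [-3.138, 0.16, -0.0]
wrist_force: [0.2, 0.4, -0.9]
width: 0.191
gripper_force: 118.6
time: 44.4
ee_pos: [0.4672, 0.0277, 0.0446]
orientation: [3.137, -0.159, -0.0]
wrist_force: [-4.1, -0.7, 7.0]
width: 0.193
gripper_force: 119.7
```

```bash
python3 -m creep '[[0.2,0,0,0,0],[0.3,0,0,0,0],[0.4,0,0,0,0],[0.7,0,0,0,0],[1,0,0,0,0],[1,0,0,0,0],[1,0,0,0,0]]' 20; python3 -m creep '[[1,0,0,-0.4,0],[1,0,0,-0.8,0],[1,0,0,-1,0],[1,0,0,-1,0],[1,0,0,-1,0],[1,0,0,-1,0],[1,0,0,-1,0],[1,0,0,-1,0],[1,0,0,-0.8,0],[1,0,0,-0.3,0],[1,0,0,0,0],[1,0,0,0,0]]'
python3 - <<'E'
from h import *; from station import ctrl
s=ctrl.snapshot("scene")[:,:,::-1].copy();d=ctrl.snapshot("side")[:,:,::-1].copy();W=ctrl.snapshot("wrist")[:,:,::-1].copy()
a=cv2.resize(s[60:260,230:470],(400,333));b=cv2.resize(d[110:260,230:410],(400,333));w=cv2.resize(W,(400,250))
cv2.imwrite("pics/fin.png",np.vstack([np.hstack([a,b]),np.hstack([w,cv2.resize(s,(400,250))])]))
k=s.copy();k[:,:300]=0;k[:130]=0;print(green(k,ctrl.calibration("scene"),.062));go(.5,0,.2,0)
E
```

```text
time: 45.28
ee_pos: [0.4671, 0.0277, 0.0439]
orientation: [-3.137, 0.16, 0.0]
wrist_force: [-0.2, -1.0, -0.1]
width: 0.997
gripper_force: 0.0
time: 46.78
ee_pos: [0.4666, 0.0277, 0.2091]
orientation: [-3.137, 0.16, 0.002]
wrist_force: [-0.2, -0.3, 0.2]
width: 1.003
gripper_force: 0.0
(array([578.4, 252.8,   8.5,  84.9, 109.2]), [351, 143, 36, 27, 286])
at [466.7  27.7 209.1] -5.82 tilt [-0.09  0.01] turn units -0.728 shift units [1.667 1.387 0.456] F [ 0.3  0.  -0.2] t 46.92
```

View pics/fin.png

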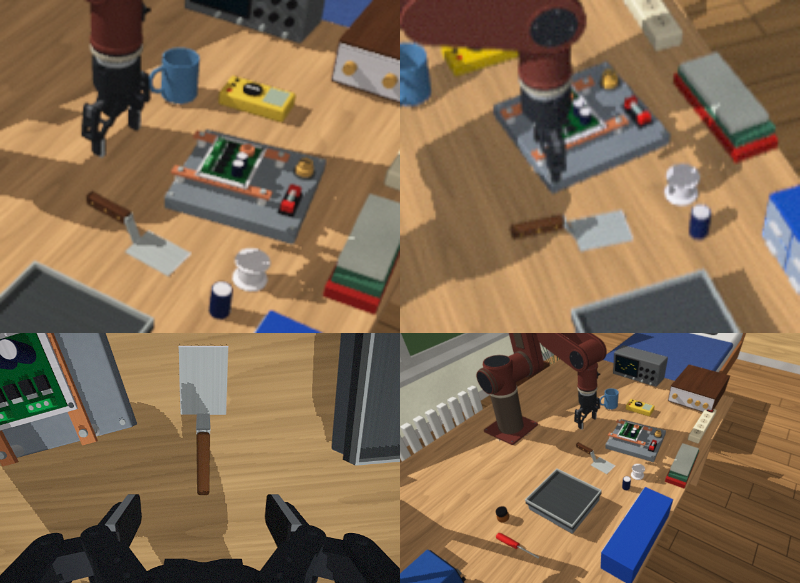

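The picture shows the module square across both bars at scene crop (235,160), the spatula flat on the bare desk at (135,235), the bystanders in place and the gripper clear of everything.

```bash
python3 -c "
from station import ctrl;print(ctrl.close_job())"
```

```text
the job is handed in; nothing more can be done
None
```

The module lies square across the two bus bars, within about 1 mm and 0.5° of centre by camera, the spatula is flat on the bare desk and the job is handed in at about 47 s; but the blade went under level, not slanting down (the moves cannot pitch the tool), after I slid the module towards the far rim with the blade's side to make room.

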